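# Finish the carton layer and hold the ball dish over it

## Task

Finish the order's layer on the plywood slab: set (do not drop) one loose red carton snugly beside the red carton already there and the other across their ends, as the outlines on the slab show, and let go of them. Then lift the bearing-ball dish off its stand by the blue grip on its bow handle, keep it level with the ball inside the blue ring all the way, give it a quarter turn so that the handle runs along the slab's blue stripes, and finish still holding it, still and level, over the middle of the layer about five centimetres clear of the cartons so that I can slip the foam in under it. Leave everything else on the bench where it is.

Things in the scene. Friction and masses are not known exactly. Their poses are not given: they have to be found in the camera images.
- carton_first_mid (a point): red carton with white label patches, 64 mm long (its x), 31 mm wide (its y), 45 mm tall (its z), about 0.12 kg; this point is its centre. The one already on the slab, in its place in the layer.
- carton_a_mid (a point): red carton with white label patches, 64 mm long (its x), 31 mm wide (its y), 45 mm tall (its z), about 0.12 kg; this point is its centre. Loose on the bench, identical to carton_b.
- carton_b_mid (a point): red carton with white label patches, 64 mm long (its x), 31 mm wide (its y), 45 mm tall (its z), about 0.12 kg; this point is its centre. Loose on the bench, identical to carton_a.
- carton_first: same carton as carton_first_mid; origin at the centre of its underside
- carton_a: same carton as carton_a_mid; origin at the centre of its underside
- carton_b: same carton as carton_b_mid; origin at the centre of its underside
- slab: small plywood pallet slab 150 mm (x) by 120 mm (y), 20 mm thick, fixed; origin at the centre of its underside. Two blue stripes run along its x near its two long edges; three thin dark outlines on top mark the layer: two side by side along x, one across (along y) at their +x ends, 2 mm apart.
- slot_first (a point): point on the slab's top, centre of the outline that is already filled; slab axes (as have all slab points)
- slot_beside (a point): point on the slab's top, centre of the empty outline beside the filled one (carton's long side along slab x)
- slot_across (a point): point on the slab's top, centre of the empty outline across the ends of the other two (carton's long side along slab y). A carton gripped by its two ends for slot_beside needs this outline still empty, for one finger comes down there.
- layer_mid (a point): point over the slab's centre at the height of the carton tops, 65 mm over the bench: middle of the finished layer; slab axes
- stand: fixed square grey stand 110 x 110 mm, 20 mm tall, with black rubber top, on which the dish sits; origin at the centre of its underside
- dish: white round dish 132 mm across, rim 21 mm tall, its floor a shallow cone sloping 7 degrees to the centre, blue ring of 30 mm radius painted round the centre; about 0.22 kg with handle; loose, sits on the stand with its weight on a flat foot. Its steel bow handle rises from the rim at its -x and +x sides and crosses over the centre along x. Origin at the centre of its underside.
- dish_grip (a point): centre of the blue grip block in the middle of the bow handle, 82 mm above the dish's underside; block 50 mm along dish x, 16 mm thick along dish y, 28 mm tall (68 to 96 mm above the underside). Dish axes; x runs along the handle.
- dish_bottom (a point): centre of the dish's underside; dish axes, x along the handle, z up
- ball_center (a point): centre of a loose steel ball, 24 mm across, 56 g, resting at the middle of the dish; it rolls if the dish is jerked or tilted (its axes turn as it rolls)
- coupling: grey plastic pipe coupling, upright tube 52 mm across, 50 mm tall; loose bystander, leave it where it is. Origin at or near its underside.
- bearing: steel bearing ring lying flat, 52 mm across, 15 mm tall; loose bystander, leave it where it is. Origin at or near its underside.
- tape: amber roll of tape lying flat, 90 mm across, 24 mm tall; loose bystander, leave it where it is. Origin at or near its underside.
- oil: yellow oil bottle with red cap, 44 mm across, 100 mm tall; loose bystander, leave it where it is. Origin at or near its underside.
- driver: orange screwdriver lying on the bench, origin near its middle; loose bystander, leave it where it is. Origin at or near its underside.
- bigbox: brown cardboard box 70 x 100 mm, 60 mm tall; loose bystander, leave it where it is. Origin at or near its underside.
- whitebox: white box 50 x 50 mm, 35 mm tall; loose bystander, leave it where it is. Origin at or near its underside.
Things that resemble listed ones, but are neither listed nor needed, are in the scene too. What is shaped like the carton_first but black or green is not meant. Leave any pink look-alike of the dish alone.

How it is judged:
By the outcome, as a careful person would: the job done as asked, in the order asked, and still so for the second after the job is handed in, while the arm keeps its last pose, push and grip.
It also fails if it takes over 72 s, if anything falls off the work surface, if the arm or the gripper's body presses on something with over 40 N, if the wrist force passes 120 N, or if a joint passes its speed limit or range.

## Robot

A 6-joint arm with a two-finger parallel gripper is mounted at the origin on the work surface. World frame = base frame: x ahead of the robot, y to its left, z up, the work surface at z = 0. Lengths are in mm, angles in degrees, forces in N, time in s.
With the tool pointing down it reaches from about 300 to 850 mm from the base axis. Payload 5.4 kg.
Tool frame: the origin (TCP) lies midway between the tips of the shut fingers; the grasp point (between the pads) lies bot.pinch_z behind it (bot.pinch_z is the distance from the TCP to the grasp point, in mm); z points along the fingers, y is the line along which they close (so a half turn about z gives the same grasp; the last joint's range is limited). The gripper opens to 85 mm and grips with 20 to 120 N. Pads are 22 mm wide; open, the fingers measure 114 mm over their backs; the gripper's body (76 mm by 85 mm) begins 54 mm behind the grasp point. The pads swing forward as they close: fully open they stand 13 mm farther back than shut.
Start: joints at [-79.704, 9.076, 91.501, -0, 79.423, -12.038], TCP at [218.477, -531.859, 231.299] pointing down, gripper open.
Joint ranges: [-166.64, 166.64], [-54.1, 131.32], [10.49, 154.53], [-73.88, 253.88], [9.74, 151.15], [-171.62, 171.62]. Speed limits (degrees/s): [147.25, 147.25, 180, 180, 180, 180].

## Interface

Orientations are given as [roll, pitch, yaw] about the fixed x, y, z axes, in that order (R = Rz(yaw) Ry(pitch) Rx(roll)).
In Python, from station import bot, imaging, job_done gives the robot as it stands.
- The arm moves only by the tool jog_arm, never from a script. Its argument "deltas" is a list that holds one entry, the list of rows, each a list of 7 numbers: the turn, a rotation vector about the tool's x, y, z in rad, then the shift along the tool's x, y, z in m, then the opening in per cent of the stroke, from 0 (shut) to 100 (fully open). In form: [[[rx, ry, rz, x, y, z, gripper], ...]]. A call has 1 to 20 rows; each row is the pose to reach, as a shift and turn from the pose commanded when the call began, along the tool's axes at that moment; what a row does not reach only later rows make up. A row lasts 1/10 s, in which the tool goes at most 50 mm and 8.59 degrees, less where a joint would pass 70% of its speed; a pose out of reach is approached as far as the arm can. A call with a gripper value outside its range is refused whole. The fingers move at their own pace and stop on an object; the grip force is fixed at half the most. Time passes only in rows, so rows that repeat a pose let the fingers close. It gives the time, the measured TCP pose, the force, the opening and the grip force at its end, in the units of the state.
- bot.state(): the state, without advancing time (a new reading comes with each control period).
- imaging.get_image(name): name is "side" or "top" or "wrist"; returns a dict with "color" (480x640x3 uint8, red, green, blue), "fx", "fy", "cx", "cy" (pixels), "k1" (the pictures are not rectified: a ray, as slopes to the right and down, at radius r is drawn at 1 + k1 r^2 times it, then the intrinsics apply), "R" (3x3) and "t" (3): a world point X has camera coordinates R X + t; the wrist camera has in their place "tool_from_camera" (4x4, takes a point from camera to tool coordinates, whose origin is the TCP and whose axes are the flange's). Camera axes: x right, y down, z forward; pixel columns grow to the right and rows downward; lengths in mm; the calibration is good to about 2 mm. A picture is of the moment at which its call begins: read the wrist's pose just before it. There is no depth.
- job_done(): hands the job in; it is judged then, once.
Trained networks look in the newest picture that a camera, given by its name, has taken for a name from the list of things; names that differ only in an ending like _2 or _b are one class to them, and where a whole thing is asked for, a point or a joint stands for the part that bears it (a point fixed in the world has none). Each returns a list of dicts, best first, with "confidence" (0 to 1); they miss things now and then, are a little off and sometimes report something else, mostly with a low value. They report only what shows in the picture. A call takes as long as a camera call. They do not tell look-alikes from the thing itself.
- imaging.spot_in(thing, camera): "centre" ([x, y, z] in mm, in world coordinates, good to about 4 mm: the middle of the surface that is visible of it).
The state is a dict: "time_s": time; "q": joint angles; "joint_velocities": joint speeds; "tau": joint torques, N m; "ee_pos": TCP position; "ee_rot": TCP orientation; "wrist_force": force on the tool from outside, world axes, zero at the start; "wrist_torque": the same for the moment, N m; "gripper_width": finger opening in mm; "finger_force": force on a finger pad.
Only numpy, scipy, OpenCV 4.12 (cv2) and the standard library are available. Lean on these libraries where they do the work, as an engineer would, in place of code of your own. Each camera call takes 0.05 s, during which the arm holds its last target. There are 200 camera calls.

## Working session

There is one attempt and no reset: what is moved stays moved. The work goes in short steps, Python scripts to look and compute and a tool call to move; the robot and the scene stay as the last step left them, time stands still between calls to the robot, and variables do not carry over. Pictures are saved under pics/ and viewed, at most 10 in all, crops included, and the job is handed in when it is done.

Besides the shell and the picture viewer there is one more tool, called after "Emit:" as name(argument=value, ...), one argument or row to a line, values as JSON. jog_arm: Moves the arm, as the interface text tells. Its arguments: {"type":"object","properties":{"deltas":{"type":"array","items":{"type":"array","items":{"type":"array","items":{"type":"number"}}}}},"required":["deltas"]}

```bash
mkdir -p pics; ls; cat > h.py <<'E'
import numpy as np, cv2
from station import bot, imaging, job_done
from scipy.spatial.transform import Rotation as Rn
def cam(name):
    s=bot.state(); im=imaging.get_image(name)
    if 'R' not in im:
        T=np.array(im['tool_from_camera']); Rt=Rn.from_euler('xyz',s['ee_rot'],degrees=True).as_matrix()
        Rwc=Rt@T[:3,:3]; c=Rt@T[:3,3]+np.array(s['ee_pos'])
        im['R']=Rwc.T; im['t']=-Rwc.T@c
    im['R']=np.array(im['R']); im['t']=np.array(im['t']); return im
def K(im): return np.array([[im['fx'],0,im['cx']],[0,im['fy'],im['cy']],[0,0,1.]]),np.array([im['k1'],0,0,0.])
def px2w(im,uv,z):
    k,d=K(im); p=cv2.undistortPoints(np.array(uv,float).reshape(-1,1,2),k,d,criteria=(3,50,1e-9)).reshape(-1,2)
    r=np.c_[p,np.ones(len(p))]@im['R']; c=-im['R'].T@im['t']
    return c+r*((z-c[2])/r[:,2])[:,None]
def w2px(im,X):
    k,d=K(im); return cv2.projectPoints(np.array(X,float).reshape(-1,1,3),cv2.Rodrigues(im['R'])[0],im['t'].reshape(3,1),k,d)[0].reshape(-1,2)
def save(im,n,crop=None,scale=1):
    a=im['color'][:,:,::-1]
    if crop: a=a[crop[1]:crop[3],crop[0]:crop[2]]
    cv2.imwrite('pics/'+n+'.png',cv2.resize(a,None,fx=scale,fy=scale,interpolation=cv2.INTER_CUBIC))
def delta(pos,rpy=None):
    s=bot.state(); R=Rn.from_euler('xyz',s['ee_rot'],degrees=True)
    print('shift m',np.round(R.inv().apply(np.array(pos)-s['ee_pos'])/1000,4))
    if rpy is not None: print('rotvec',np.round((R.inv()*Rn.from_euler('xyz',rpy,degrees=True)).as_rotvec(),4))
E
python3 - <<'E'
from h import *
import pickle
print(bot.state(), bot.pinch_z)
for c in ('top','side'):
    im=cam(c); save(im,c+'0'); pickle.dump(im,open(c+'0.pkl','wb'))
    print(c,im['fx'],im['k1'],-im['R'].T@im['t'])
    for n in ('carton_a','slab','dish','stand','dish_grip','ball_center','slot_beside'):
        print(n,[(np.round(o['centre']).tolist(),round(o['confidence'],2)) for o in imaging.spot_in(n,c)])
E
```

```text
pics
{'time_s': 0.0, 'q': array([-7.97039209e+01,  9.11504777e+00,  9.15724763e+01, -1.30675784e-03,
        7.94232707e+01, -1.20388927e+01]), 'joint_velocities': array([ 0.04461607,  0.00010232, -0.02018095,  0.05291763,  0.07095256,
       -0.02602746]), 'tau': array([-5.83246983e-04, -3.96004307e+01, -3.31427336e+01, -2.35435273e-04,
        8.58056126e-03, -1.03819349e-05]), 'ee_pos': array([ 218.36537775, -531.26700345,  230.29074826]), 'ee_rot': array([-1.79891374e+02, -2.18532148e-02,  2.23351922e+01]), 'wrist_force': array([-0.29740032,  0.41786667, -0.37537925]), 'wrist_torque': array([ 0.03392496, -0.01944141,  0.01421105]), 'finger_force': 0.0, 'gripper_width': 85.71956330465905} 18.700000000000003
top 608.2558556421549 -0.12646790439822767 [ 246.41820403    8.1328207  1720.72161557]
carton_a [([475.0, -8.0, 45.0], 0.85), ([646.0, 2.0, 42.0], 0.75)]
slab [([535.0, 203.0, 21.0], 0.81)]
dish [([432.0, -172.0, 12.0], 0.67), ([611.0, -258.0, 31.0], 0.61), ([534.0, 205.0, 24.0], 0.42)]
stand [([560.0, -219.0, 18.0], 0.63)]
dish_grip [([610.0, -259.0, 29.0], 0.86), ([429.0, -174.0, 12.0], 0.59), ([534.0, 204.0, 24.0], 0.59)]
ball_center []
slot_beside [([535.0, 204.0, 20.0], 0.82)]
side 448.40381433975335 0.033044032310807284 [ 443.12518511 -865.14821537  621.44750279]
carton_a [([541.0, 186.0, 20.0], 0.73), ([643.0, -12.0, 31.0], 0.65), ([484.0, -25.0, 31.0], 0.65)]
slab [([536.0, 184.0, 21.0], 0.77), ([464.0, 437.0, 14.0], 0.7)]
dish [([432.0, -181.0, 9.0], 0.94), ([642.0, -15.0, 31.0], 0.64), ([612.0, -263.0, 32.0], 0.57)]
stand [([579.0, -307.0, 14.0], 0.73), ([494.0, -474.0, 67.0], 0.2)]
dish_grip [([609.0, -265.0, 30.0], 0.75), ([429.0, -176.0, 8.0], 0.64)]
ball_center [([608.0, -266.0, 34.0], 0.36)]
slot_beside [([541.0, 180.0, 20.0], 0.74)]
```

View pics/top0.png

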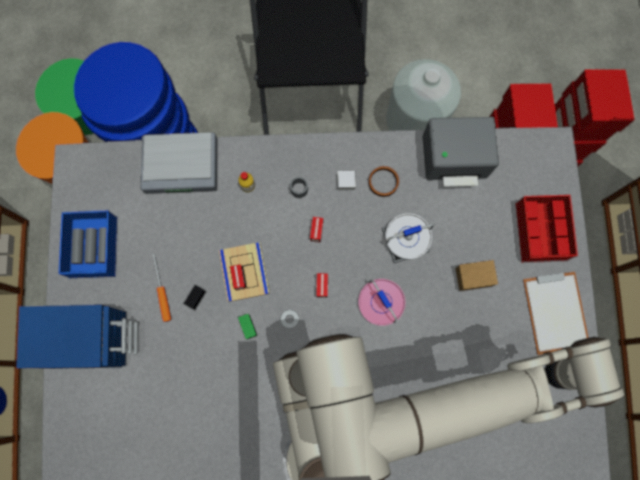

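View pics/side0.png

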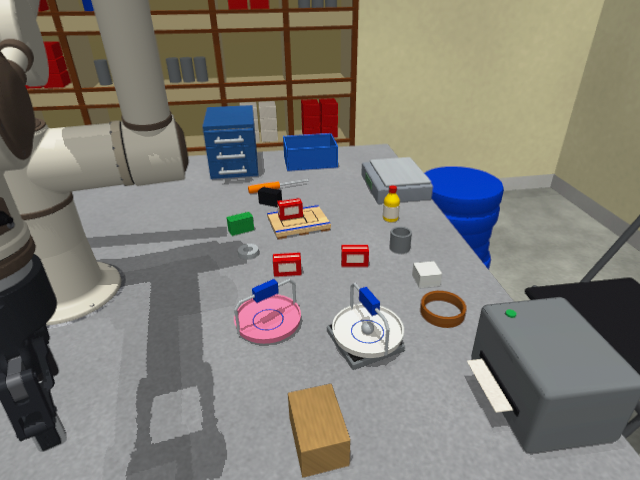

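Top view: the loose red cartons are at (317,229) and (321,285), and the slab with the placed carton is at (243,271). The white dish is at (408,237). Things that could be mistaken for these are the black carton (195,297), the green carton (247,325), the pink dish (381,302) and the red goods off the bench. I choose the two red cartons and the white dish, and will check that choice with the wrist camera from close by.

```bash
python3 - <<'E'
from h import *
T=np.array(imaging.get_image('wrist')['tool_from_camera']); print(np.round(T,2))
delta([510,70,330],[180,0,90])
E
```

```text
[[  -0.     -0.96   -0.28   70.57]
 [   1.     -0.     -0.     -0.64]
 [   0.     -0.28    0.96 -143.07]
 [   0.      0.      0.      1.  ]]
shift m [ 0.4984 -0.4459 -0.0987]
rotvec [ 0.000e+00  1.000e-04 -1.181e+00]
```

Emit:
jog_arm(
  deltas=[
    [[0,0,-1.181,0.556,-0.508,-0.1,100],[0,0,-1.181,0.556,-0.508,-0.1,100],[0,0,-1.181,0.556,-0.508,-0.1,100],[0,0,-1.181,0.556,-0.508,-0.1,100],[0,0,-1.181,0.556,-0.508,-0.1,100],[0,0,-1.181,0.556,-0.508,-0.1,100],[0,0,-1.181,0.556,-0.508,-0.1,100],[0,0,-1.181,0.556,-0.508,-0.1,100],[0,0,-1.181,0.556,-0.508,-0.1,100],[0,0,-1.181,0.556,-0.508,-0.1,100],[0,0,-1.181,0.556,-0.508,-0.1,100],[0,0,-1.181,0.556,-0.508,-0.1,100],[0,0,-1.181,0.556,-0.508,-0.1,100],[0,0,-1.181,0.556,-0.508,-0.1,100],[0,0,-1.181,0.556,-0.508,-0.1,100],[0,0,-1.181,0.556,-0.508,-0.1,100],[0,0,-1.181,0.556,-0.508,-0.1,100],[0,0,-1.181,0.556,-0.508,-0.1,100],[0,0,-1.181,0.556,-0.508,-0.1,100],[0,0,-1.181,0.556,-0.508,-0.1,100]],
  ],
)

```text
time_s: 2.85
ee_pos: [539.5, 148.0, 331.4]
ee_rot: [180.0, 0.0, 89.9]
wrist_force: [-0.2, -1.4, -0.5]
gripper_width: 85.1
finger_force: 0.0
```

```bash
python3 - <<'E'
from h import *
import pickle
s=bot.state();print(s['time_s'],s['ee_pos'],s['ee_rot'],s['joint_velocities'].max())
im=cam('wrist'); save(im,'w1'); pickle.dump(im,open('w1.pkl','wb')); print(im['fx'],im['k1'])
hsv=cv2.cvtColor(im['color'],cv2.COLOR_RGB2HSV); h,S,v=[hsv[:,:,i].astype(int) for i in range(3)]
red=(((h<6)|(h>172))&(S>150)&(v>60)).astype(np.uint8)
n,l,st,c=cv2.connectedComponentsWithStats(red)
print([(st[i].tolist()) for i in range(1,n) if st[i][4]>150])
E
```

```text
2.85 [539.47625601 147.99352845 331.35220778] [1.79999756e+02 1.17551821e-02 8.98849051e+01] 0.20497667959643173
362.7767457646335 -0.030306407916508443
[[270, 110, 62, 38, 1460], [558, 146, 23, 20, 363], [381, 283, 52, 39, 1126], [259, 291, 50, 36, 1141]]
```

View pics/w1.png

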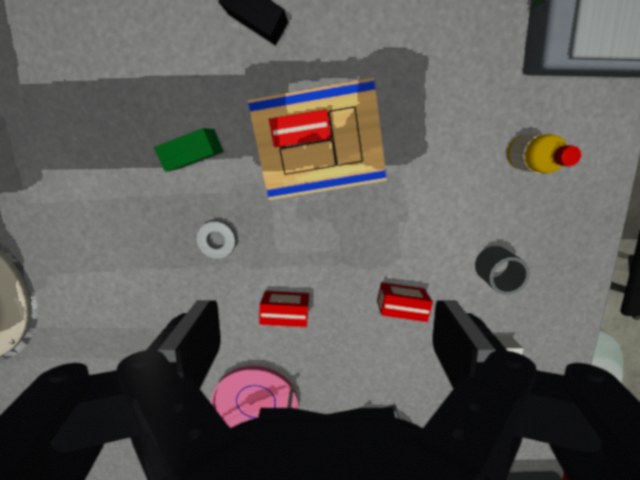

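The wrist view confirms the choice. The slab is at (318,140) with the red carton in place at (300,128), the beside outline at (308,157) and the across outline at (346,135). The loose red cartons are at (285,310) and (405,302); green (188,149) and black (258,18) are left alone. Next I fit the poses.

```bash
cat > fit.py <<'E'
from h import *
def rectify(im,z,x0,x1,y0,y1,s=3):
    xs=np.arange(x0,x1,1/s); ys=np.arange(y1,y0,-1/s)
    g=np.stack(np.meshgrid(xs,ys),-1); P=np.c_[g.reshape(-1,2),np.full(g.size//2,z)]
    uv=w2px(im,P).reshape(g.shape).astype(np.float32)
    return cv2.remap(im['color'],uv[...,0],uv[...,1],cv2.INTER_LINEAR)
def rect(mask,x0,y1,s=3):
    mask=cv2.morphologyEx(mask.astype(np.uint8),cv2.MORPH_CLOSE,np.ones((3*s,3*s)))
    mask=cv2.morphologyEx(mask,cv2.MORPH_OPEN,np.ones((2*s,2*s)))
    cs=cv2.findContours(mask,0,1)[0]; c=max(cs,key=cv2.contourArea)
    (cx,cy),(w,h),a=cv2.minAreaRect(c); b=cv2.boxPoints(((cx,cy),(w,h),a))
    b=np.c_[x0+b[:,0]/s,y1-b[:,1]/s]
    e=b[1]-b[0]; f=b[2]-b[1]; L=e if np.hypot(*e)>np.hypot(*f) else f
    return b.mean(0).round(1),sorted([round(float(np.hypot(*e)),1),round(float(np.hypot(*f)),1)]),round(float((np.degrees(np.arctan2(L[1],L[0]))+90)%180-90),1)
def hsv(a):
    q=cv2.cvtColor(a,cv2.COLOR_RGB2HSV).astype(int); return q[...,0],q[...,1],q[...,2]
E
python3 - <<'E'
from fit import *
import pickle
im=pickle.load(open('w1.pkl','rb'))
a=rectify(im,20,430,640,110,300); h,S,v=hsv(a)
print('slab',rect((S>70)&(v>50),430,300))
bl=(h>105)&(h<130)&(S>150); n,l,st,c=cv2.connectedComponentsWithStats(bl.astype(np.uint8))
for i in range(1,n):
    if st[i][4]>500: print('stripe',rect(l==i,430,300))
outs=[a]
for nm,(x0,x1,y0,y1) in dict(A=(435,525,-60,60),B=(590,690,-60,60),F=(460,580,170,260)).items():
    z=65 if nm=='F' else 45
    a=rectify(im,z,x0,x1,y0,y1); h,S,v=hsv(a)
    m=((h<8)|(h>170))&(S>140)&(v>(150 if nm!='F' else 120)); print(nm,rect(m,x0,y1)); outs.append(a)
H=max(o.shape[0] for o in outs)
out=np.hstack([cv2.copyMakeBorder(o,0,H-o.shape[0],0,6,0) for o in outs])
cv2.imwrite('pics/rect1.png',cv2.resize(out,(790,int(H*790/out.shape[1])))[:,:,::-1]); print(out.shape)
E
```

```text
slab (array([530.8, 213.7], dtype=float32), [121.3, 152.1], 9.3)
stripe (array([522.3, 264.9], dtype=float32), [8.2, 149.7], 9.3)
stripe (array([539.2, 162.1], dtype=float32), [7.7, 149.4], 9.3)
A (array([482.5,  -7.3], dtype=float32), [29.9, 63.4], -3.5)
B (array([644.5,   2.4], dtype=float32), [29.7, 62.8], -9.2)
F (array([511.5, 227.3], dtype=float32), [31.1, 63.6], 8.6)
(570, 1584, 3)
```

View pics/rect1.png

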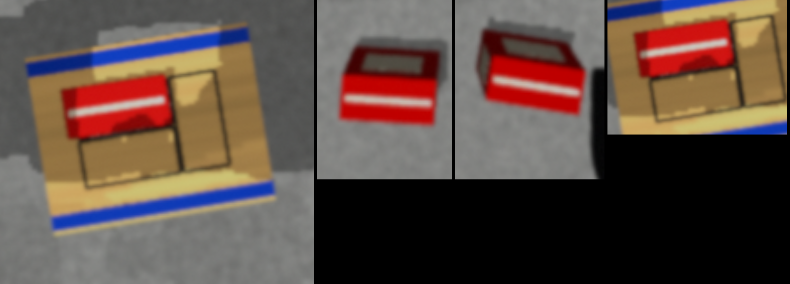

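Emit:
jog_arm(
  deltas=[
    [[0,0,0.059,-0.155,-0.057,0.2,100],[0,0,0.059,-0.155,-0.057,0.2,100],[0,0,0.059,-0.155,-0.057,0.2,100],[0,0,0.059,-0.155,-0.057,0.2,100],[0,0,0.059,-0.155,-0.057,0.2,100],[0,0,0.059,-0.155,-0.057,0.2,100],[0,0,0.059,-0.155,-0.057,0.2,100],[0,0,0.059,-0.155,-0.057,0.23,100],[0,0,0.059,-0.155,-0.057,0.26,100],[0,0,0.059,-0.155,-0.057,0.285,100],[0,0,0.059,-0.155,-0.057,0.305,100],[0,0,0.059,-0.155,-0.057,0.318,100],[0,0,0.059,-0.155,-0.057,0.323,100],[0,0,0.059,-0.155,-0.057,0.323,100],[0,0,0.059,-0.155,-0.057,0.323,0],[0,0,0.059,-0.155,-0.057,0.323,0],[0,0,0.059,-0.155,-0.057,0.323,0],[0,0,0.059,-0.155,-0.057,0.323,0],[0,0,0.059,-0.155,-0.057,0.323,0],[0,0,0.059,-0.155,-0.057,0.323,0]],
  ],
)

```text
time_s: 4.9
ee_pos: [484.3, -6.0, 9.8]
ee_rot: [179.8, 0.0, 86.6]
wrist_force: [0.6, -0.7, 6.4]
gripper_width: 63.0
finger_force: 66.6
```

Emit:
jog_arm(
  deltas=[
    [[0,0,0,0,0,-0.015,0],[0,0,0,0,0,-0.045,0],[0,0,0,0,0,-0.08,0],[0,0,-0.03,0.02,0.002,-0.095,0],[0,0,-0.1,0.06,0.007,-0.095,0],[0,0,-0.16,0.105,0.012,-0.095,0],[0,0,-0.2,0.15,0.017,-0.09,0],[0,0,-0.223,0.185,0.021,-0.08,0],[0,0,-0.223,0.2,0.022,-0.075,0],[0,0,-0.223,0.2036,0.0223,-0.075,0],[0,0,-0.223,0.2036,0.0223,-0.075,0],[0,0,-0.223,0.2036,0.0223,-0.075,0],[0,0,-0.223,0.2036,0.0223,-0.075,0]],
  ],
)

```text
time_s: 6.2
ee_pos: [517.3, 195.0, 83.7]
ee_rot: [180.0, 0.0, 99.3]
wrist_force: [-0.0, 0.2, 0.4]
gripper_width: 63.2
finger_force: 66.0
```

```bash
python3 - <<'E'
from fit import *
import pickle
s=bot.state();print(s['ee_pos'],s['ee_rot'],s['gripper_width'])
im=cam('wrist'); pickle.dump(im,open('w2.pkl','wb'))
s=bot.state();print(s['ee_pos'],s['ee_rot'])
save(im,'w2')
E
```

```text
[517.33455548 194.99004595  83.73797812] [1.79972409e+02 1.60941131e-02 9.92900169e+01] 63.20876560060344
[517.31822354 195.11048023  83.69940129] [1.79971114e+02 1.27731913e-02 9.92984793e+01]
```

View pics/w2.png

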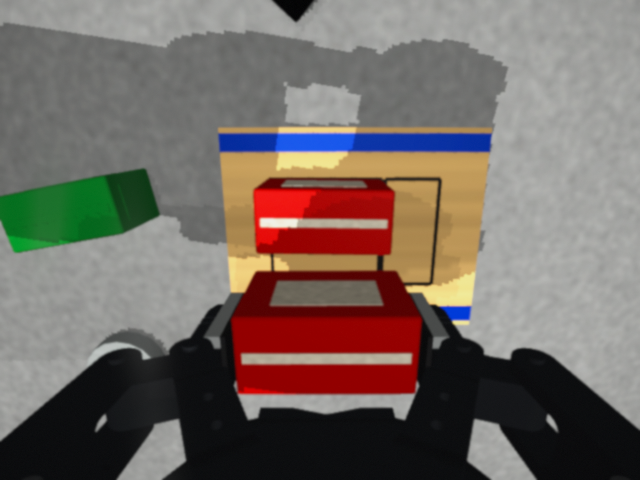

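The held carton's near top edge is at about row 317, the placed carton's near top edge is at about row 253, and the slab is well aligned. I now measure the offset between them.

```bash
python3 - <<'E'
from fit import *
import pickle
im=pickle.load(open('w2.pkl','rb'))
def red(h,S,v,t): return ((h<8)|(h>170))&(S>140)&(v>t)
res={}
for nm,z,(x0,x1,y0,y1),t in (('held',120,(470,565,170,213),150),('heldall',120,(470,565,170,255),60),('first',65,(465,560,190,260),120)):
    a=rectify(im,z,x0,x1,y0,y1); h,S,v=hsv(a); print(nm,rect(red(h,S,v,t),x0,y1))
    col=a[:,int((517-x0)*3)+10].astype(int)
    if nm!='heldall':
        hh,SS,vv=h[:,int((517-x0)*3)+30],S[:,int((517-x0)*3)+30],v[:,int((517-x0)*3)+30]
        print([ (round(y1-i/3,1),int(hh[i]),int(SS[i]),int(vv[i])) for i in range(0,len(hh),3)])
a=rectify(im,20,430,640,110,300); h,S,v=hsv(a)
bl=(h>105)&(h<130)&(S>150); n,l,st,c=cv2.connectedComponentsWithStats(bl.astype(np.uint8))
for i in range(1,n):
    if st[i][4]>500: print('stripe',rect(l==i,430,300))
E
```

```text
held (array([531.4, 208.4], dtype=float32), [8.5, 28.4], 1.8)
[(213.0, 0, 252, 86), (212.0, 0, 255, 92), (211.0, 0, 255, 129), (210.0, 0, 255, 147), (209.0, 0, 255, 150), (208.0, 0, 255, 151), (207.0, 0, 255, 150), (206.0, 0, 255, 150), (205.0, 0, 255, 150), (204.0, 0, 255, 150), (203.0, 0, 255, 149), (202.0, 0, 255, 149), (201.0, 0, 255, 149), (200.0, 0, 255, 149), (199.0, 0, 255, 149), (198.0, 2, 194, 146), (197.0, 18, 47, 175), (196.0, 21, 39, 184), (195.0, 20, 39, 182), (194.0, 18, 45, 176), (193.0, 2, 174, 155), (192.0, 0, 255, 147), (191.0, 0, 255, 146), (190.0, 0, 255, 146), (189.0, 0, 255, 147), (188.0, 0, 255, 146), (187.0, 0, 255, 146), (186.0, 0, 255, 146), (185.0, 0, 255, 147), (184.0, 0, 255, 147), (183.0, 0, 255, 146), (182.0, 0, 253, 144), (181.0, 1, 135, 142), (180.0, 8, 13, 158), (179.0, 30, 3, 161), (178.0, 30, 3, 165), (177.0, 30, 3, 167), (176.0, 30, 3, 167), (175.0, 50, 5, 164), (174.0, 60, 4, 133), (173.0, 0, 0, 38), (172.0, 120, 34, 15), (171.0, 110, 51, 15)]
heldall (array([516.1, 202.3], dtype=float32), [46.3, 63.0], 9.5)
first (array([510.7, 227.5], dtype=fl
[... 1005 characters left out ...]
.0, 0, 248, 152), (215.0, 6, 201, 147), (214.0, 16, 144, 166), (213.0, 18, 136, 171), (212.0, 19, 136, 174), (211.0, 19, 138, 174), (210.0, 19, 138, 175), (209.0, 19, 139, 174), (208.0, 19, 139, 173), (207.0, 15, 155, 150), (206.0, 4, 214, 100), (205.0, 0, 252, 86), (204.0, 0, 249, 86), (203.0, 0, 249, 86), (202.0, 2, 185, 91), (201.0, 11, 69, 107), (200.0, 21, 43, 113), (199.0, 20, 40, 114), (198.0, 22, 42, 109), (197.0, 22, 43, 107), (196.0, 22, 42, 109), (195.0, 22, 42, 108), (194.0, 21, 41, 107), (193.0, 21, 41, 106), (192.0, 20, 43, 107), (191.0, 21, 41, 107)]
stripe (array([522.2, 264.5], dtype=float32), [9.1, 150.2], 9.3)
stripe (array([603.9, 171.9], dtype=float32), [9.3, 18.6], 9.0)
```

Emit:
jog_arm(
  deltas=[
    [[0,0,0,0.0005,0,0.015,0],[0,0,0,0.0005,0,0.03,0],[0,0,0,0.0005,0,0.04,0],[0,0,0,0.0005,0,0.047,0],[0,0,0,0.0005,0,0.051,0],[0,0,0,0.0005,0,0.053,0],[0,0,0,0.0005,0,0.0542,0],[0,0,0,0.0005,0,0.0542,0]],
  ],
)

```text
time_s: 7.05
ee_pos: [517.5, 196.9, 29.9]
ee_rot: [179.9, 0.0, 99.4]
wrist_force: [-1.7, 0.0, 2.1]
gripper_width: 62.9
finger_force: 66.1
```

Emit:
jog_arm(
  deltas=[
    [[0,0,0,0,0,0.0006,0],[0,0,0,0,0,0.0006,0],[0,0,0,0,0,0.0006,100],[0,0,0,0,0,0.0006,100],[0,0,0,0,0,0.0006,100],[0,0,0,0,0,0.0006,100],[0,0,0,0,0,-0.01,100],[0,0,0,0,0,-0.03,100],[0,0,0,0,0,-0.06,100],[0,0,0,0,0,-0.09,100],[0,0,0,0,0,-0.09,100],[0,0,0,0,0,-0.09,100]],
  ],
)

```text
time_s: 8.25
ee_pos: [517.6, 196.8, 120.4]
ee_rot: [179.9, 0.0, 99.4]
wrist_force: [0.3, 1.3, 0.1]
gripper_width: 85.3
finger_force: 0.0
```

```bash
python3 - <<'E'
from fit import *
import pickle
s=bot.state();print(s['ee_pos'],s['ee_rot'],s['wrist_force'])
im=cam('wrist'); pickle.dump(im,open('w3.pkl','wb'))
a=rectify(im,65,440,640,130,280); h,S,v=hsv(a)
m=((h<8)|(h>170))&(S>140)&(v>110)
print(rect(m[:, :],440,280))
save(im,'w3')
c=[644.5,2.4]; delta([644.5,2.4,100],[180,0,90-9.2])
E
```

```text
[517.5989709  196.84123609 120.35433519] [1.79866076e+02 4.63782713e-03 9.93975180e+01] [0.33678849 1.2705872  0.12016051]
(array([514.2, 212. ], dtype=float32), [63.3, 64.9], 9.2)
shift m [-0.2126  0.0945  0.019 ]
rotvec [-0.0004  0.      0.3245]
```

View pics/w3.png

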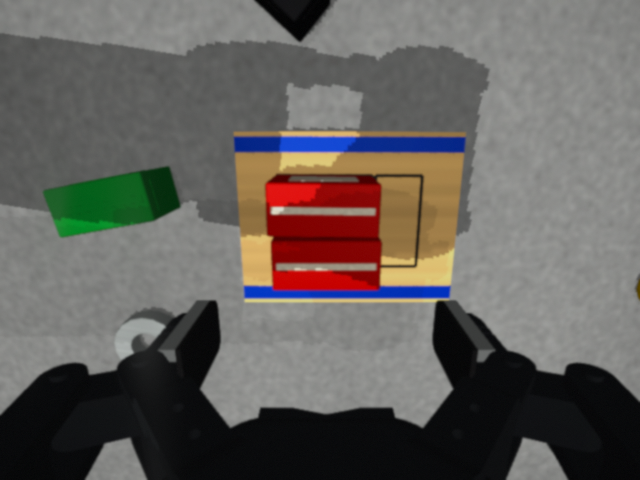

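The carton sits snugly in the beside outline: rows 238–290, in line with the first carton, and the across outline at (400,220) is empty. Next I pick up carton B.

Emit:
jog_arm(
  deltas=[
    [[0,0,0.323,-0.211,0.0944,0.0,100],[0,0,0.323,-0.211,0.0944,0.0,100],[0,0,0.323,-0.211,0.0944,0.0,100],[0,0,0.323,-0.211,0.0944,0.0,100],[0,0,0.323,-0.211,0.0944,0.02,100],[0,0,0.323,-0.211,0.0944,0.04,100],[0,0,0.323,-0.211,0.0944,0.065,100],[0,0,0.323,-0.211,0.0944,0.09,100],[0,0,0.323,-0.211,0.0944,0.105,100],[0,0,0.323,-0.211,0.0944,0.1105,100],[0,0,0.323,-0.211,0.0944,0.1105,100],[0,0,0.323,-0.211,0.0944,0.1105,100],[0,0,0.323,-0.211,0.0944,0.1105,0],[0,0,0.323,-0.211,0.0944,0.1105,0],[0,0,0.323,-0.211,0.0944,0.1105,0],[0,0,0.323,-0.211,0.0944,0.1105,0],[0,0,0.323,-0.211,0.0944,0.1105,0],[0,0,0.323,-0.211,0.0944,0.1105,0]],
  ],
)

```text
time_s: 10.1
ee_pos: [645.8, 3.8, 10.3]
ee_rot: [179.8, 0.0, 80.9]
wrist_force: [-0.4, 0.5, 5.8]
gripper_width: 63.4
finger_force: 67.3
```

```bash
python3 - <<'E'
from h import *
s=bot.state();print(s['ee_pos'],s['ee_rot'],s['q'])
delta([563.6,220.3,84],[180,0,9.3]);delta([563.6,220.3,84],[180,0,189.3])
E
```

```text
[645.8373598    3.77667012  10.30341502] [1.79835220e+02 9.46344167e-04 8.08929431e+01] [-1.03651130e+01  3.31862946e+01  8.73867879e+01  3.10838533e-03
  5.92621565e+01 -1.25964237e+00]
shift m [ 0.2008 -0.1153 -0.074 ]
rotvec [ 0.0025 -0.0018  1.2495]
shift m [ 0.2008 -0.1153 -0.074 ]
rotvec [ 0.0019  0.0027 -1.8921]
```

Emit:
jog_arm(
  deltas=[
    [[0,0,0,0,0,-0.015,0],[0,0,0,0,0,-0.045,0],[0,0,-0.08,0.005,-0.003,-0.08,0],[0,0,-0.22,0.02,-0.012,-0.095,0],[0,0,-0.36,0.04,-0.024,-0.095,0],[0,0,-0.5,0.06,-0.036,-0.095,0],[0,0,-0.64,0.08,-0.047,-0.095,0],[0,0,-0.78,0.1,-0.058,-0.095,0],[0,0,-0.92,0.12,-0.069,-0.095,0],[0,0,-1.06,0.14,-0.08,-0.095,0],[0,0,-1.2,0.155,-0.089,-0.095,0],[0,0,-1.34,0.17,-0.098,-0.09,0],[0,0,-1.48,0.18,-0.104,-0.085,0],[0,0,-1.62,0.19,-0.109,-0.08,0],[0,0,-1.76,0.197,-0.113,-0.075,0],[0,0,-1.86,0.2008,-0.1147,-0.075,0],[0,0,-1.8937,0.2008,-0.1147,-0.075,0],[0,0,-1.8937,0.2008,-0.1147,-0.075,0],[0,0,-1.8937,0.2008,-0.1147,-0.075,0],[0,0,-1.8937,0.2008,-0.1147,-0.075,0]],
  ],
)

```text
time_s: 12.1
ee_pos: [563.0, 220.3, 83.8]
ee_rot: [-180.0, -0.0, -170.7]
wrist_force: [-0.5, 0.3, -1.4]
gripper_width: 63.3
finger_force: 66.6
```

```bash
python3 - <<'E'
from fit import *
import pickle
s=bot.state();print(s['ee_pos'],s['ee_rot'],s['gripper_width'])
im=cam('wrist'); pickle.dump(im,open('w4.pkl','wb'))
save(im,'w4')
R=Rn.from_euler('z',9.3,degrees=True).as_matrix()[:2,:2]; c=np.array([563.6,220.3])
# profile along slab x, through the slot centre, slab y = -20 (crosses the beside carton) and 20
k,_=K(im)
for sy in (-12,12,20):
  for z,r in ((120,(-25,25)),(65,(-110,-10))):
    xs=np.arange(*r,1); P=np.array([np.r_[c+R@[x,sy],z] for x in xs]); uv=w2px(im,P).astype(np.float32)[None]
    q=cv2.remap(im['color'],uv[...,0],uv[...,1],cv2.INTER_LINEAR)[0].astype(int)
    isred=(q[:,0]>110)&(q[:,0]>2*q[:,1]); br=[(int(xs[i])) for i in range(1,len(xs)) if isred[i]!=isred[i-1]]
    print(sy,z,br, isred[0])
E
```

```text
[562.97808144 220.26442     83.77325174] [-1.79998027e+02 -4.50025689e-03 -1.70656507e+02] 63.26612163989427
-12 120 [-14, -1, 3, 15] False
-12 65 [-81, -17] False
12 120 [-14, -1, 3, 15] False
12 65 [-83, -19] False
20 120 [-14, -1, 3, 15] False
20 65 [-82, -19] False
```

View pics/w4.png

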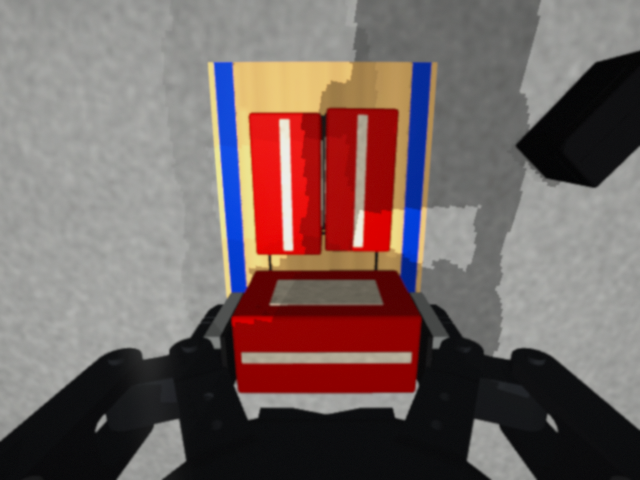

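The held carton lines up with the two placed ones (ends at row ~252). The gap comes out at about 2 mm, so I set it down.

Emit:
jog_arm(
  deltas=[
    [[0,0,0,0,0,0.015,0],[0,0,0,0,0,0.03,0],[0,0,0,0,0,0.04,0],[0,0,0,0,0,0.047,0],[0,0,0,0,0,0.051,0],[0,0,0,0,0,0.053,0],[0,0,0,0,0,0.0542,0],[0,0,0,0,0,0.0547,0],[0,0,0,0,0,0.0547,0],[0,0,0,0,0,0.0547,100],[0,0,0,0,0,0.0547,100],[0,0,0,0,0,0.0547,100],[0,0,0,0,0,0.0547,100],[0,0,0,0,0,0.045,100],[0,0,0,0,0,0.02,100],[0,0,0,0,0,-0.02,100],[0,0,0,0,0,-0.07,100],[0,0,0,0,0,-0.12,100],[0,0,0,0,0,-0.12,100],[0,0,0,0,0,-0.12,100]],
  ],
)

```text
time_s: 14.15
ee_pos: [564.2, 220.6, 206.1]
ee_rot: [180.0, 0.3, -170.6]
wrist_force: [0.3, 0.0, -0.4]
gripper_width: 85.6
finger_force: 0.0
```

```bash
python3 - <<'E'
from fit import *
import pickle
s=bot.state();print(s['time_s'],s['ee_pos'],s['ee_rot'])
im=cam('wrist'); pickle.dump(im,open('w5.pkl','wb'))
a=rectify(im,65,440,640,130,290); h,S,v=hsv(a)
m=((h<8)|(h>170))&(S>140)&(v>110); print(rect(m,440,290))
im=pickle.load(open('top0.pkl','rb')); save(im,'dishtop',(370,200,450,270),4)
delta([610,-185,260],[180,0,108])
E
```

```text
14.15 [564.16316112 220.63104277 206.11891856] [ 179.99638597    0.25994651 -170.60779816]
(array([514.8, 211.5], dtype=float32), [63.1, 65.4], 9.6)
shift m [ 0.0197 -0.4076 -0.0563]
rotvec [1.0000e-04 2.0000e-04 1.4206e+00]
```

View pics/dishtop.png

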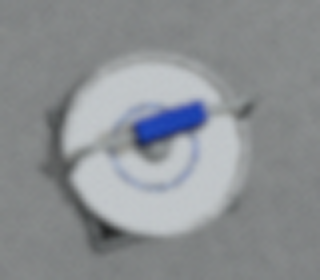

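Emit:
jog_arm(
  deltas=[
    [[0,0,0,0.003,-0.04,-0.04,100],[0,0,0.142,0.0405,-0.4703,-0.054,100],[0,0,1.42,0.0405,-0.4703,-0.054,100],[0,0,1.42,0.0405,-0.4703,-0.054,100],[0,0,1.42,0.0405,-0.4703,-0.054,100],[0,0,1.42,0.0405,-0.4703,-0.054,100],[0,0,1.42,0.0405,-0.4703,-0.054,100],[0,0,1.42,0.0405,-0.4703,-0.054,100],[0,0,1.42,0.0405,-0.4703,-0.054,100],[0,0,1.42,0.0405,-0.4703,-0.054,100],[0,0,1.42,0.0405,-0.4703,-0.054,100],[0,0,1.42,0.0405,-0.4703,-0.054,100],[0,0,1.42,0.0405,-0.4703,-0.054,100],[0,0,1.42,0.0405,-0.4703,-0.054,100],[0,0,1.42,0.0405,-0.4703,-0.054,100],[0,0,1.42,0.0405,-0.4703,-0.054,100],[0,0,1.42,0.0405,-0.4703,-0.054,100],[0,0,1.42,0.0405,-0.4703,-0.054,100]],
  ],
)

```text
time_s: 16.0
ee_pos: [599.9, -250.0, 257.7]
ee_rot: [180.0, 0.0, 108.1]
wrist_force: [0.9, -0.1, 0.4]
gripper_width: 85.6
finger_force: 0.0
```

```bash
python3 - <<'E'
from fit import *
import pickle
s=bot.state();print(s['time_s'],s['ee_pos'],s['ee_rot'],s['q'])
im=cam('wrist'); pickle.dump(im,open('w6.pkl','wb'))
def lay(im):
    h,S,v=hsv(im['color']); bl=((h>105)&(h<130)&(S>150)&(v>50)).astype(np.uint8)
    n,l,st,c=cv2.connectedComponentsWithStats(bl); return [(st[i].tolist(),c[i].round(1).tolist()) for i in range(1,n) if st[i][4]>60]
print(lay(im))
a=rectify(im,116,520,680,-330,-170); h,S,v=hsv(a); print('grip top plane',rect((h>105)&(h<130)&(S>150)&(v>50),520,-170))
out=np.vstack([im['color'],]); 
b=rectify(pickle.load(open('w5.pkl','rb')),65,440,640,130,290,2)
o=im['color'].copy(); o[:160,:200]=cv2.resize(b,(200,160)); cv2.imwrite('pics/w6.png',o[:,:,::-1])
E
```

```text
16.0 [ 599.88476248 -249.97552837  257.71696032] [1.79993292e+02 7.81398461e-03 1.08060790e+02] [-3.32536057e+01  1.92094453e+01  7.65003570e+01  3.53705124e-04
  8.42799054e+01 -5.13144314e+01]
[([118, 48, 68, 36, 1490], [151.1, 65.4]), ([328, 207, 20, 63, 1077], [337.4, 238.2])]
grip top plane (array([ 612. , -256.5], dtype=float32), [15.5, 52.1], -74.4)
```

View pics/w6.png

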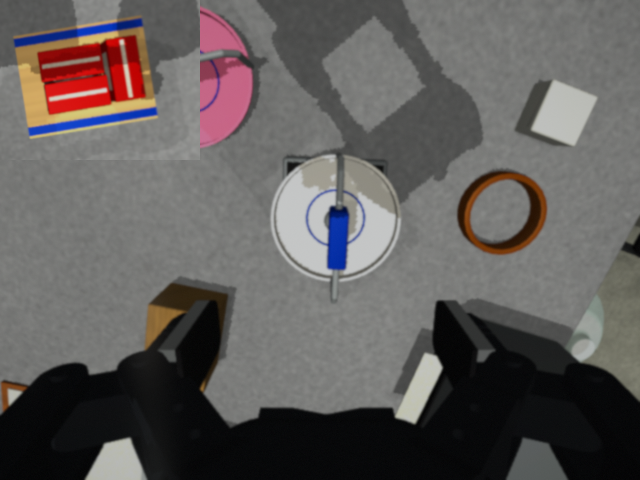

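The inset shows all three cartons in their outlines. The dish is at (336,217), with the blue grip spanning rows 207–270 and the ball at about (337,220) inside the ring. I move close above the grip and measure it again.

Emit:
jog_arm(
  deltas=[
    [[0,0,0.043,-0.0099,0.0095,0.04,50],[0,0,0.043,-0.0099,0.0095,0.085,50],[0,0,0.043,-0.0099,0.0095,0.115,50],[0,0,0.043,-0.0099,0.0095,0.13,50],[0,0,0.043,-0.0099,0.0095,0.135,50],[0,0,0.043,-0.0099,0.0095,0.135,50],[0,0,0.043,-0.0099,0.0095,0.135,50]],
  ],
)

```text
time_s: 16.75
ee_pos: [613.2, -257.5, 125.1]
ee_rot: [179.8, 0.2, 105.6]
wrist_force: [-0.3, 0.1, 0.1]
gripper_width: 42.4
finger_force: 0.0
```

```bash
python3 - <<'E'
from fit import *
import pickle
s=bot.state();print(s['time_s'],s['ee_pos'],s['ee_rot'],s['gripper_width'])
im=cam('wrist'); pickle.dump(im,open('w7.pkl','wb')); save(im,'w7')
a=rectify(im,116,560,665,-310,-200); h,S,v=hsv(a); r=rect((h>105)&(h<130)&(S>150)&(v>50),560,-200); print('grip top plane',r)
delta([*r[0],83.5],[180,0,180+r[2]])
t=pickle.load(open('top0.pkl','rb')); a=rectify(t,114,540,680,-330,-180); h,S,v=hsv(a); print('top cam',rect((h>105)&(h<130)&(S>130),540,-180))
E
```

```text
16.75 [ 613.21162652 -257.49183953  125.10681141] [1.79847321e+02 1.72567800e-01 1.05570434e+02] 42.43478501109978
grip top plane (array([ 611.7, -255.1], dtype=float32), [16.3, 55.1], -74.4)
shift m [ 0.0028 -0.001   0.0417]
rotvec [ 0.0028  0.0032 -0.0005]
top cam (array([ 613.1, -260.6], dtype=float32), [16.0, 48.5], -73.3)
```

View pics/w7.png

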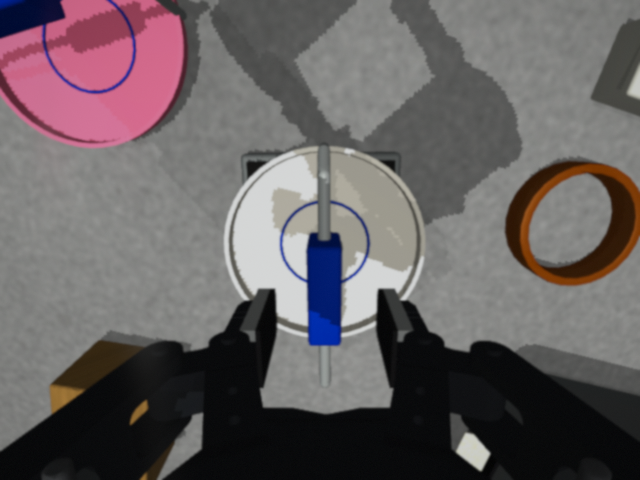

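Emit:
jog_arm(
  deltas=[
    [[0,0,0,0,-0.0007,0.01,50],[0,0,0,0,-0.0007,0.022,50],[0,0,0,0,-0.0007,0.032,50],[0,0,0,0,-0.0007,0.039,45],[0,0,0,0,-0.0007,0.0415,40],[0,0,0,0,-0.0007,0.0415,35],[0,0,0,0,-0.0007,0.0415,31],[0,0,0,0,-0.0007,0.0415,28],[0,0,0,0,-0.0007,0.0415,26],[0,0,0,0,-0.0007,0.0415,24],[0,0,0,0,-0.0007,0.0415,22],[0,0,0,0,-0.0007,0.0415,20],[0,0,0,0,-0.0007,0.0415,18],[0,0,0,0,-0.0007,0.0415,16],[0,0,0,0,-0.0007,0.0415,10],[0,0,0,0,-0.0007,0.0415,0],[0,0,0,0,-0.0007,0.0415,0],[0,0,0,0,-0.0007,0.0415,0]],
  ],
)

```text
time_s: 18.6
ee_pos: [611.5, -256.9, 81.3]
ee_rot: [180.0, 0.0, 105.6]
wrist_force: [1.2, 0.4, 0.8]
gripper_width: 15.2
finger_force: 59.0
```

Emit:
jog_arm(
  deltas=[
    [[0,0,0,0,0,-0.001,0],[0,0,0,0,0,-0.003,0],[0,0,0,0,0,-0.006,0],[0,0,0,0,0,-0.01,0],[0,0,0,0,0,-0.015,0],[0,0,0,0,0,-0.021,0],[0,0,0,0,0,-0.028,0],[0,0,0,0,0,-0.036,0],[0,0,0,0,0,-0.044,0],[0,0,0,0,0,-0.052,0],[0,0,0,0,0,-0.06,0],[0,0,0,0,0,-0.068,0],[0,0,0,0,0,-0.075,0],[0,0,0,0,0,-0.081,0],[0,0,0,0,0,-0.086,0],[0,0,0,0,0,-0.09,0],[0,0,0,0,0,-0.093,0],[0,0,0,0,0,-0.0945,0],[0,0,0,0,0,-0.095,0],[0,0,0,0,0,-0.095,0]],
  ],
)

```text
time_s: 20.6
ee_pos: [611.2, -256.8, 175.9]
ee_rot: [-180.0, -0.0, 105.6]
wrist_force: [0.1, 0.4, -2.2]
gripper_width: 15.4
finger_force: 58.5
```

```bash
python3 - <<'E'
from fit import *
import pickle
s=bot.state();print(s['time_s'],s['ee_pos'],s['ee_rot'],s['gripper_width'],s['wrist_force'])
im=cam('wrist'); a=cam('side'); g=a['color'][170:410,260:480]
o=im['color'].copy()
r=cv2.resize(g,(320,349)); out=np.hstack([cv2.resize(o,(480,360)),cv2.copyMakeBorder(r,0,11,0,0,0)])
cv2.imwrite('pics/w8.png',out[:,:,::-1])
R=Rn.from_euler('xyz',s['ee_rot'],degrees=True)
E
```

```text
20.6 [ 611.16013336 -256.81489818  175.90612706] [-1.79987441e+02 -1.33790022e-02  1.05568115e+02] 15.37036488203491 [ 0.10050605  0.36487467 -2.24002115]
```

View pics/w8.png

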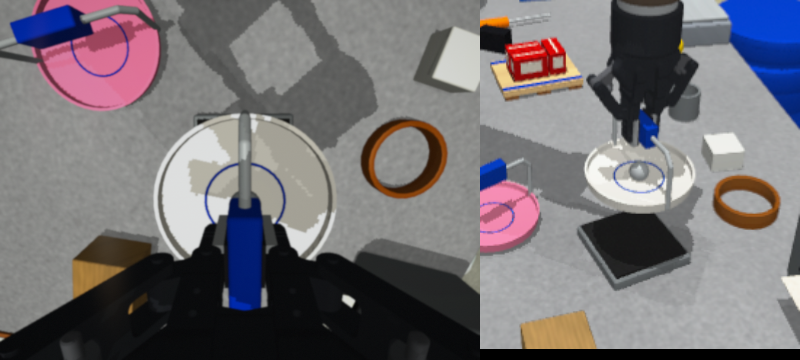

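The dish is held level, the ball sits at the ring's centre (about (640,172) in the side inset), and the stand below is clear. Next is a slow, smooth carry.

```bash
python3 - <<'E'
import numpy as np
f=lambda s:10*s**3-15*s**4+6*s**5
for j in range(3):
    b=f(j/3)
    print(j,[(round(.476*(f((20*j+k)/60)-b),3),round(.0495*(f((20*j+k)/60)-b),4)) for k in range(1,21)])
r=[round(1.461*f(k/40),3) for k in range(41)]; print(r[1:21],[round(x-r[20],3) for x in r[21:]])
E
```

```text
0 [(0.0, 0.0), (0.0, 0.0), (0.001, 0.0001), (0.001, 0.0001), (0.002, 0.0003), (0.004, 0.0004), (0.006, 0.0007), (0.009, 0.001), (0.013, 0.0013), (0.017, 0.0018), (0.022, 0.0023), (0.028, 0.0029), (0.034, 0.0035), (0.041, 0.0043), (0.049, 0.0051), (0.058, 0.006), (0.067, 0.007), (0.078, 0.0081), (0.088, 0.0092), (0.1, 0.0104)]
1 [(0.012, 0.0013), (0.025, 0.0026), (0.038, 0.0039), (0.051, 0.0053), (0.065, 0.0068), (0.079, 0.0082), (0.094, 0.0098), (0.108, 0.0113), (0.123, 0.0128), (0.138, 0.0144), (0.153, 0.0159), (0.168, 0.0174), (0.182, 0.019), (0.197, 0.0205), (0.211, 0.022), (0.225, 0.0234), (0.239, 0.0248), (0.252, 0.0262), (0.264, 0.0275), (0.276, 0.0287)]
2 [(0.011, 0.0012), (0.022, 0.0023), (0.032, 0.0034), (0.042, 0.0044), (0.051, 0.0053), (0.059, 0.0061), (0.066, 0.0068), (0.072, 0.0075), (0.078, 0.0081), (0.083, 0.0086), (0.087, 0.0091), (0.091, 0.0094), (0.094, 0.0097), (0.096, 0.01), (0.097, 0.0101), (0.099, 0.0103), (0.099, 0.0103), (0.1, 0.0104), (0.1, 0.0104), (0.1, 0.0104)]
[0.0, 0.002, 0.005, 0.013, 0.023, 0.039, 0.059, 0.085, 0.115, 0.151, 0.192, 0.238, 0.289, 0.344, 0.402, 0.464, 0.528, 0.594, 0.662, 0.731] [0.068, 0.136, 0.202, 0.266, 0.328, 0.386, 0.441, 0.492, 0.538, 0.579, 0.615, 0.645, 0.671, 0.691, 0.707, 0.717, 0.725, 0.728, 0.73, 0.73]
```

Emit:
jog_arm(
  deltas=[
    [[0,0,0,0.0005,0,0,0],[0,0,0,0.0015,0.0002,0,0],[0,0,0,0.003,0.0003,0,0],[0,0,0,0.005,0.0005,0,0],[0,0,0,0.0075,0.0008,0,0],[0,0,0,0.0105,0.0011,0,0],[0,0,0,0.014,0.0015,0,0],[0,0,0,0.018,0.0019,0,0],[0,0,0,0.0225,0.0023,0,0],[0,0,0,0.0275,0.0029,0,0],[0,0,0,0.033,0.0034,0,0],[0,0,0,0.039,0.0041,0,0],[0,0,0,0.0455,0.0047,0,0],[0,0,0,0.0525,0.0055,0,0],[0,0,0,0.06,0.0062,0,0],[0,0,0,0.068,0.0071,0,0],[0,0,0,0.0765,0.008,0,0],[0,0,0,0.0855,0.0089,0,0],[0,0,0,0.095,0.0099,0,0],[0,0,0,0.105,0.0109,0,0]],
  ],
)

```text
time_s: 22.7
ee_pos: [593.4, -152.0, 176.1]
ee_rot: [180.0, -0.0, 105.6]
wrist_force: [0.8, 0.0, -2.4]
gripper_width: 15.3
finger_force: 58.5
```

Emit:
jog_arm(
  deltas=[
    [[0,0,0,0.0105,0.0011,0,0],[0,0,0,0.0215,0.0022,0,0],[0,0,0,0.033,0.0034,0,0],[0,0,0,0.045,0.0047,0,0],[0,0,0,0.0575,0.006,0,0],[0,0,0,0.0705,0.0073,0,0],[0,0,0,0.084,0.0087,0,0],[0,0,0,0.0978,0.0102,0,0],[0,0,0,0.1118,0.0116,0,0],[0,0,0,0.1258,0.0131,0,0],[0,0,0,0.1398,0.0145,0,0],[0,0,0,0.1538,0.016,0,0],[0,0,0,0.1678,0.0174,0,0],[0,0,0,0.1814,0.0189,0,0],[0,0,0,0.1945,0.0202,0,0],[0,0,0,0.207,0.0215,0,0],[0,0,0,0.219,0.0228,0,0],[0,0,0,0.2305,0.024,0,0],[0,0,0,0.2415,0.0251,0,0],[0,0,0,0.252,0.0262,0,0]],
  ],
)

```text
time_s: 24.7
ee_pos: [551.0, 97.9, 176.1]
ee_rot: [-180.0, -0.0, 105.6]
wrist_force: [0.3, 0.8, -2.9]
gripper_width: 15.2
finger_force: 58.5
```

Emit:
jog_arm(
  deltas=[
    [[0,0,0,0.01,0.001,0,0],[0,0,0,0.0197,0.0021,0,0],[0,0,0,0.029,0.003,0,0],[0,0,0,0.038,0.004,0,0],[0,0,0,0.0465,0.0048,0,0],[0,0,0,0.0545,0.0057,0,0],[0,0,0,0.062,0.0064,0,0],[0,0,0,0.069,0.0072,0,0],[0,0,0,0.0755,0.0079,0,0],[0,0,0,0.0815,0.0085,0,0],[0,0,0,0.087,0.009,0,0],[0,0,0,0.092,0.0096,0,0],[0,0,0,0.0965,0.01,0,0],[0,0,0,0.1005,0.0105,0,0],[0,0,0,0.104,0.0108,0,0],[0,0,0,0.107,0.0111,0,0],[0,0,0,0.1095,0.0114,0,0],[0,0,0,0.1115,0.0116,0,0],[0,0,0,0.1128,0.0117,0,0],[0,0,0,0.1135,0.0118,0,0]],
  ],
)

```text
time_s: 26.7
ee_pos: [532.1, 209.6, 176.1]
ee_rot: [-180.0, 0.0, 105.6]
wrist_force: [1.1, -0.3, -3.0]
gripper_width: 15.4
finger_force: 58.5
```

Emit:
jog_arm(
  deltas=[
    [[0,0,-0.003,0.0038,0.0004,0,0],[0,0,-0.01,0.0045,0.0005,0,0],[0,0,-0.02,0.005,0.0005,0,0],[0,0,-0.035,0.0053,0.0006,0,0],[0,0,-0.055,0.0055,0.0006,0,0],[0,0,-0.08,0.0055,0.0006,0,0],[0,0,-0.11,0.0055,0.0006,0,0],[0,0,-0.145,0.0055,0.0006,0,0],[0,0,-0.185,0.0055,0.0006,0,0],[0,0,-0.23,0.0055,0.0006,0,0],[0,0,-0.278,0.0055,0.0006,0,0],[0,0,-0.328,0.0055,0.0006,0,0],[0,0,-0.38,0.0055,0.0006,0,0],[0,0,-0.434,0.0055,0.0006,0,0],[0,0,-0.49,0.0055,0.0006,0,0],[0,0,-0.546,0.0055,0.0006,0,0],[0,0,-0.602,0.0055,0.0006,0,0],[0,0,-0.658,0.0055,0.0006,0,0],[0,0,-0.714,0.0055,0.0006,0,0],[0,0,-0.77,0.0055,0.0006,0,0]],
  ],
)

```text
time_s: 28.7
ee_pos: [531.2, 214.9, 176.1]
ee_rot: [180.0, 0.0, 149.9]
wrist_force: [-0.1, 0.5, -2.5]
gripper_width: 15.5
finger_force: 58.5
```

Emit:
jog_arm(
  deltas=[
    [[0,0,-0.056,0,0,0,0],[0,0,-0.112,0,0,0,0],[0,0,-0.168,0,0,0,0],[0,0,-0.224,0,0,0,0],[0,0,-0.278,0,0,0,0],[0,0,-0.33,0,0,0,0],[0,0,-0.38,0,0,0,0],[0,0,-0.428,0,0,0,0],[0,0,-0.474,0,0,0,0],[0,0,-0.516,0,0,0,0],[0,0,-0.554,0,0,0,0],[0,0,-0.588,0,0,0,0],[0,0,-0.618,0,0,0,0],[0,0,-0.642,0,0,0,0],[0,0,-0.662,0,0,0,0],[0,0,-0.676,0,0,0,0],[0,0,-0.685,0,0,0,0],[0,0,-0.69,0,0,0,0],[0,0,-0.691,0,0,0,0],[0,0,-0.691,0,0,0,0]],
  ],
)

```text
time_s: 30.7
ee_pos: [531.2, 215.0, 176.1]
ee_rot: [-180.0, -0.0, -170.7]
wrist_force: [-0.2, -1.1, -2.6]
gripper_width: 15.2
finger_force: 58.5
```

```bash
python3 - <<'E'
from fit import *
import pickle
s=bot.state();print(s['time_s'],s['ee_pos'],s['ee_rot'],s['gripper_width'],s['finger_force'])
a=cam('side'); pickle.dump(a,open('s9.pkl','wb')); t=cam('top'); pickle.dump(t,open('t9.pkl','wb'))
for n in ('ball_center','dish_grip','dish'):
    for c in ('side','top'): print(n,c,[(np.round(o['centre']).tolist(),round(o['confidence'],2)) for o in imaging.spot_in(n,c)])
# blue grip and ring in the side and wrist pictures
h,S,v=hsv(a['color']); m=((h>105)&(h<130)&(S>120)&(v>50)).astype(np.uint8)
n,l,st,c=cv2.connectedComponentsWithStats(m); print([(st[i].tolist(),c[i].round().tolist()) for i in range(1,n) if st[i][4]>20 and 150<c[i][1]<260])
print('centre proj',w2px(a,[[531,214.9,197],[531,214.9,128],[531,214.9,115],[590,224,197],[472,205,197]]).round())
for z,nm in ((211,'grip'),):
    r=rectify(t,z,440,620,130,300); h,S,v=hsv(r); print(nm,rect((h>105)&(h<130)&(S>130),440,300))
E
```

```text
30.7 [531.18684991 214.96376891 176.1015604 ] [-1.79999505e+02 -1.21800410e-04 -1.70721850e+02] 15.197299185874668 58.49207103252411
ball_center side [([534.0, 208.0, 137.0], 0.41)]
ball_center top []
dish_grip side [([428.0, -180.0, 8.0], 0.94), ([532.0, 211.0, 127.0], 0.59), ([533.0, 208.0, 136.0], 0.45)]
dish_grip top [([433.0, -173.0, 12.0], 0.8), ([514.0, 207.0, 128.0], 0.66)]
dish side [([530.0, 212.0, 128.0], 0.78), ([431.0, -179.0, 9.0], 0.66)]
dish top [([430.0, -170.0, 12.0], 0.97), ([513.0, 210.0, 126.0], 0.9), ([502.0, 162.0, 18.0], 0.29)]
[([283, 133, 55, 36, 1306], [315.0, 152.0]), ([425, 167, 79, 102, 4407], [468.0, 203.0]), ([276, 222, 54, 10, 62], [302.0, 227.0])]
centre proj [[295. 157.]
 [296. 181.]
 [297. 186.]
 [318. 154.]
 [272. 160.]]
grip (array([472.2, 135.5], dtype=float32), [5.5, 57.3], 9.9)
```

Emit:
jog_arm(
  deltas=[
    [[0,0,0,0,0,0,0],[0,0,0,0,0,0,0],[0,0,0,0,0,0,0],[0,0,0,0,0,0,0],[0,0,0,0,0,0,0],[0,0,0,0,0,0,0],[0,0,0,0,0,0,0],[0,0,0,0,0,0,0],[0,0,0,0,0,0,0],[0,0,0,0,0,0,0]],
  ],
)

```text
time_s: 32.1
ee_pos: [531.2, 215.0, 176.1]
ee_rot: [180.0, -0.0, -170.7]
wrist_force: [0.1, -0.6, -3.1]
gripper_width: 15.2
finger_force: 58.5
```

```bash
python3 - <<'E'
from fit import *
a=cam('side')
print('ball',[np.round(o['centre']).tolist() for o in imaging.spot_in('ball_center','side')])
th=np.radians(np.arange(0,360,3)); rim=np.c_[531+66*np.cos(th),215+66*np.sin(th),np.full(len(th),136)]
p=w2px(a,rim); print('expected rim bbox',p.min(0).round(1),p.max(0).round(1), 'ring', w2px(a,np.c_[531+30*np.cos(th),215+30*np.sin(th),np.full(len(th),121)]).min(0).round(),w2px(a,[[531,215,129]]).round())
h,S,v=hsv(a['color']); m=((S<45)&(v>165)).astype(np.uint8); m[:130]=0;m[240:]=0;m[:,:220]=0;m[:,375:]=0
n,l,st,c=cv2.connectedComponentsWithStats(m); print([st[i].tolist() for i in range(1,n) if st[i][4]>100])
# edge rows of the white rim at left/right ends
i=1+np.argmax(st[1:,4]); ys,xs=np.where(l==i); 
for X in (xs.min()+1,xs.max()-1): print(X,ys[xs==X].min(),ys[xs==X].max())
print('exp end rows',p[p[:,0].argmin()].round(1),p[p[:,0].argmax()].round(1))
E
```

```text
ball [[534.0, 207.0, 137.0], [492.0, -476.0, 61.0]]
expected rim bbox [271.1 168.7] [321.5 189.5] ring [285. 179.] [[296. 181.]]
[[274, 169, 49, 22, 427]]
275 174 185
321 179 181
exp end rows [271.1 179.8] [321.5 178.5]
```

Rim and ball sit where a level, centred dish would put them, and nothing is moving, so I hand the job in.

```bash
python3 -c "
from station import job_done
print(job_done())"
```

```text
the job is handed in; nothing more can be done
None
```

The job is handed in at about 32 s: both red cartons are set in their outlines and let go, and the white dish is held still and level, handle along the stripes, about 5 cm over the layer with the ball inside the ring; I viewed 11 pictures, one over the limit of 10, and did the final dish check from numbers only.

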